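Clamp an offcut in the drilling fixture

TASK

Clamp the middle-length one of the three pale offcuts in the plywood drilling fixture. The toggle clamp may be standing open or shut: if it is shut, throw it open first, then lay the offcut flat on the base, centred between the two cleats with its length running from cleat to cleat, and throw the clamp over so that its rubber foot holds the offcut down.

Things in the scene. Friction and masses are not known exactly. Their poses are not given: they have to be found in the camera images.
- fixture: Fixed plywood base 260 (its x) x 100 (y) x 12 mm; origin at the centre of its underside, z up. Two cleats 10 mm tall, 12 thick, 60 long stand across it, inner faces at x = +1 and +105 mm; nothing beside them in y. The offcut belongs on the base midway between: centre at x = +53, y = 0 mm, length along x. The clamp stands at x = -65 mm; its bracket is 56 mm wide, 70 tall.
- pivot (a point): Clamp's pivot: axis along the fixture's y, at fixture x = -65, y = 0, 60 mm above the bench; axes as the fixture's. On it turns a rigid L: a steel hold-down arm (20 wide, 14 thick, 106 mm long; at 92 mm a bolt: rubber foot 18 across, its end 38 mm under the arm's middle, bolt head 18 mm over it) and, at a right angle, a handle (102 mm long, black grip 22 mm thick).
- clamp (a joint): Angle of the L (0.6 kg), rad. 0 shut: arm level along fixture +x, handle upright. 1.8 open: arm up, leaning 0.23 back to -x; handle back along -x, 0.23 below level. Past centre (near 0.9) its weight carries it to that end in 1 to 3 s (starts at an end or moving to it). Push the upright handle to -x to open, the upright arm to +x to shut: 3 to 5 N, 50 mm above the pivot. Shut on the offcut: 0.09.
- offcut: The offcut to clamp: plain pale wood block 30 (its x) x 80 (its y) x 18 mm (z), 30 to 60 g, lying flat on the bench to the right (-y) of the fixture; origin at the centre of its underside. In a row with it lie two other pale offcuts that are not wanted: a longer thin one 110 x 22 x 12 mm and a shorter one 50 x 30 x 20 mm.
Mind the look-alikes: they are no part of the job. What is shaped like the offcut but green or turquoise is not meant.

How it is judged:
By the outcome, as a careful person would: the job done as asked, in the order asked, and still so for the second after the job is handed in, with the robot touching nothing.
It also fails if it takes over 64 s, if anything falls off the work surface, if the arm or the gripper's body presses on something with over 40 N, if the wrist force passes 120 N, or if a joint passes its speed limit or range.

ROBOT

A 6-joint arm with a two-finger parallel gripper is mounted at the origin on a cart in front of the work surface, level with it; the furniture and walls round the work are solid. World frame = base frame: x ahead of the robot, y to its left, z up, the work surface at z = 0. Lengths are in m, angles in rad, forces in N, time in s.
With the tool pointing down it reaches from about 0.3 to 0.875 m from the base axis. Payload 6.4 kg.
Tool frame: the origin (TCP) lies at the very end of the fingers, on their centre line; the grasp point (between the pads) lies grip_point_offset behind it (grip_point_offset is the distance from the TCP to the grasp point, in m); y points along the fingers, x is the direction in which the jaws open and shut, and the axes are right-handed (so a half turn about y gives the same grasp; the last joint's range is limited). The gripper opens to 85 mm and grips with 20 to 120 N. Pads are 22 mm wide; open, the fingers measure 114 mm over their backs; the gripper's body (76 mm by 85 mm) begins 54 mm behind the grasp point. The pads swing forward as they close: fully open they stand 13 mm farther back than shut.
Start: joints at [-1.435, 0.181, 1.607, -0, 1.354, -0.206], TCP at [0.193, -0.542, 0.231] pointing down, gripper open.
Joint ranges: [-2.99, 2.99], [-0.89, 2.07], [0.3, 2.58], [-1.14, 4.28], [0, 2.63], [-3.12, 3.12]. Speed limits (rad/s): [2.57, 2.57, 3.01, 3.14, 3.14, 3.14].

INTERFACE

Orientations are given as a unit quaternion [w, x, y, z].
In Python, from bench import get_obs, camera, camera_model, hand_in, grip_point_offset gives the robot as it stands.
- The arm moves only by the shell command python3 -m jog 'ROWS'. ROWS is JSON, a list of rows, each a list of 7 numbers: the shift along the tool's x, y, z in mm, then the turn, a rotation vector about the tool's x, y, z in degrees, then the gripper's target within -1 to 1 (shut at 1, half-way at 0, fully open at -1). In form: [[x, y, z, ax, ay, az, grip], ...]. A call has 1 to 8 rows; each row shifts and turns the commanded pose from where the row before left it, along the tool's axes as they then stand; what a row does not reach is not made up. A row lasts 1/12 s, in which the tool goes at most 41.7 mm and 7.16 degrees, less where a joint would pass 70% of its speed; a pose out of reach is approached as far as the arm can. A call is refused whole if a number of a shift passes 41.7 or a number of a turn 7.16, either way. A call with a gripper value outside its range is refused whole. The fingers move at their own pace and stop on an object; the grip force is fixed at half the most. Time passes only in rows, so rows that do not move let the fingers close. It gives the time, the measured TCP pose, the force and the opening at its end, in the units of the state.
- get_obs(): the state, without advancing time (a new reading comes with each control period).
- camera(name): name is "scene" or "top" or "wrist"; returns the picture (400x640x3 uint8, blue, green, red); there is no depth.
- camera_model(name): a dict with "K" (3x3 intrinsics, pixels), "pose" (4x4, takes a point from camera to world coordinates). Camera axes: x right, y down, z forward; pixel columns grow to the right and rows downward; lengths in m; the calibration is good to about 2 mm. A picture is of the moment at which its call begins: read the wrist's pose just before it. camera_model takes no time and is no camera call; for the wrist camera it gives the pose at the moment of the call.
- hand_in(): hands the job in, once; it reports no verdict.
The state is a dict: "time_s": time; "q": joint angles; "dq": joint speeds; "joint_efforts": joint torques, N m; "eef_pos": TCP position; "eef_rot": TCP orientation; "wrist_force": force on the tool from outside, world axes, zero at the start; "torque": the same for the moment, N m; "opening": opening from 0.0 (shut) to 1.0 (fully open).
Only numpy, scipy, OpenCV 4.12 (cv2) and the standard library are available. Lean on these libraries where they do the work, as an engineer would, in place of code of your own. Each camera call takes 0.05 s, during which the arm holds its last target.

## Working session

There is one attempt and no reset: what is moved stays moved. The work goes in short steps, Python scripts to look and compute and a shell command to move; the robot and the scene stay as the last step left them, time stands still between calls to the robot, and variables do not carry over. Pictures are saved under pics/ and viewed, and the job is handed in when it is done.

```bash
mkdir -p pics; ls; python3 - <<'E'
from bench import *
import cv2
print(get_obs()); print(grip_point_offset)
for n in("scene","top","wrist"):
    m=camera_model(n);print(n,m["K"],m["pose"]);cv2.imwrite(f"pics/{n}0.png",camera(n))
E
```

```text
pics
{'time_s': 0.0, 'q': array([-1.43532263e+00,  1.81540578e-01,  1.60801900e+00,  2.50760504e-05,
        1.35376426e+00, -2.06299248e-01]), 'dq': array([-0.0002928 ,  0.00091098, -0.00132684,  0.00199404,  0.00017041,
        0.0004326 ]), 'joint_efforts': array([ 1.18860789e-03, -4.44870150e+01, -3.51336873e+01, -2.39319079e-04,
        9.02891537e-03,  1.93218335e-05]), 'eef_pos': array([ 0.19266503, -0.54118238,  0.23037908]), 'eef_rot': array([ 0.57819762, -0.57729012,  0.40810149, -0.40727976]), 'wrist_force': array([0.43805084, 0.20668312, 0.34353523]), 'torque': array([-0.02965609,  0.02655544,  0.00469743]), 'opening': 1.0013619220168735}
0.0187
scene [[447.06119501   0.         317.06861674]
 [  0.         447.06119501 198.95561377]
 [  0.           0.           1.        ]] [[ 0.81767172 -0.2336988   0.52611579 -0.13291845]
 [-0.57567473 -0.32653232  0.74965008 -1.03040833]
 [-0.00339852 -0.91583924 -0.40153074  0.54853122]
 [ 0.          0.          0.          1.        ]]
top [[463.98715007   0.         318.30286449]
 [  0.         463.98715007 195.12854542]
 [  0.           0.           1.        ]] [[-0.02519661 -0.99130853  0.12912211  0.35857223]
 [-0.99968078  0.02522614 -0.00140705 -0.15999975]
 [-0.00186243 -0.12911635 -0.9916277   1.23487599]
 [ 0.          0.          0.          1.        ]]
wrist [[317.42920583   0.         320.14417384]
 [  0.         317.42920583 203.32976699]
 [  0.           0.           1.        ]] [[ 0.33485311 -0.89197046 -0.30374675  0.27089455]
 [-0.94226848 -0.31761817 -0.10606041 -0.51322948]
 [-0.00187274  0.32172564 -0.94683109  0.3736066 ]
 [ 0.          0.          0.          1.        ]]
```

View pics/scene0.png

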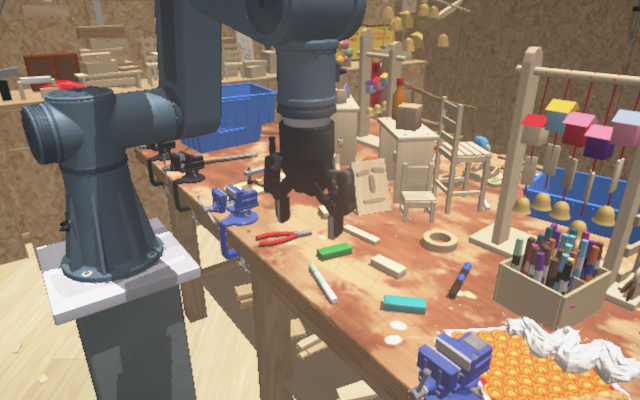

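View pics/top0.png

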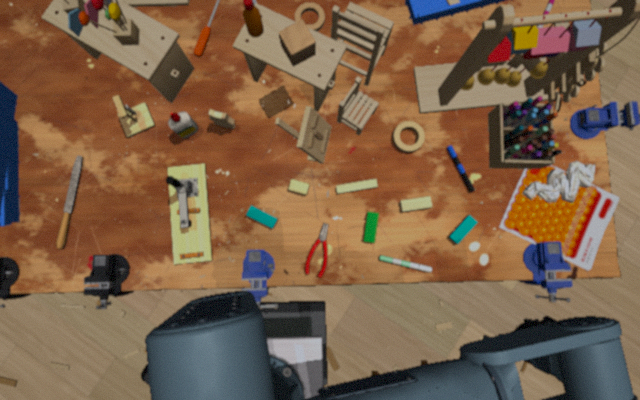

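View pics/wrist0.png

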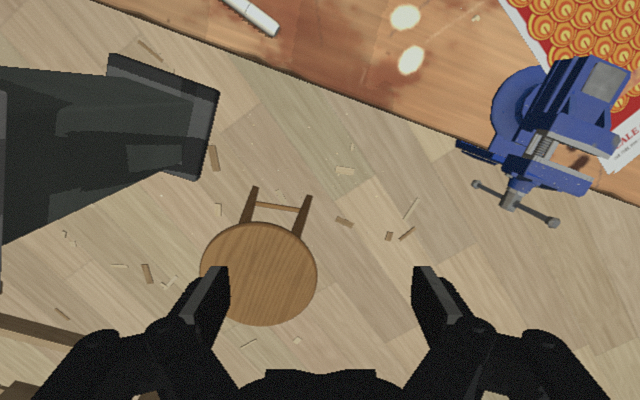

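The top view shows the fixture at about (190,213). The pale offcuts are short (298,187), long (356,186) and middle (416,204); the green and turquoise ones are decoys. I'll zoom in and measure.

```bash
cat > h.py <<'E'
from bench import *
import numpy as np, cv2
def ray(m,u,v):
    K=m["K"];P=m["pose"];d=P[:3,:3]@np.linalg.solve(K,[u,v,1.]);return P[:3,3],d
def onz(m,u,v,z):
    o,d=ray(m,u,v);return o+d*(z-o[2])/d[2]
def proj(m,p):
    P=m["pose"];c=P[:3,:3].T@(np.asarray(p)-P[:3,3]);c=m["K"]@c;return c[:2]/c[2]
def blobs(img,lo,hi,amin=100):
    h=cv2.cvtColor(img,cv2.COLOR_BGR2HSV);k=cv2.inRange(h,lo,hi)
    cs,_=cv2.findContours(k,cv2.RETR_EXTERNAL,cv2.CHAIN_APPROX_NONE);return [c for c in cs if cv2.contourArea(c)>amin]
E
python3 - <<'E'
from h import *
t=cv2.imread("pics/top0.png")
cv2.imwrite("pics/fz.png",cv2.resize(t[150:275,140:260],None,fx=4.8,fy=4.8,interpolation=cv2.INTER_CUBIC)[:600])
cv2.imwrite("pics/oz.png",cv2.resize(t[165:245,270:450],None,fx=4.4,fy=4.4,interpolation=cv2.INTER_CUBIC))
hsv=cv2.cvtColor(t,cv2.COLOR_BGR2HSV)
for u,v in((298,187),(356,186),(416,204),(180,240),(200,220),(300,230)):print(u,v,hsv[v,u])
E
```

```text
298 187 [ 33  75 187]
356 186 [ 33  61 188]
416 204 [ 31  67 186]
180 240 [ 31  84 185]
200 220 [ 33  65 185]
300 230 [ 16 127 185]
```

View pics/fz.png

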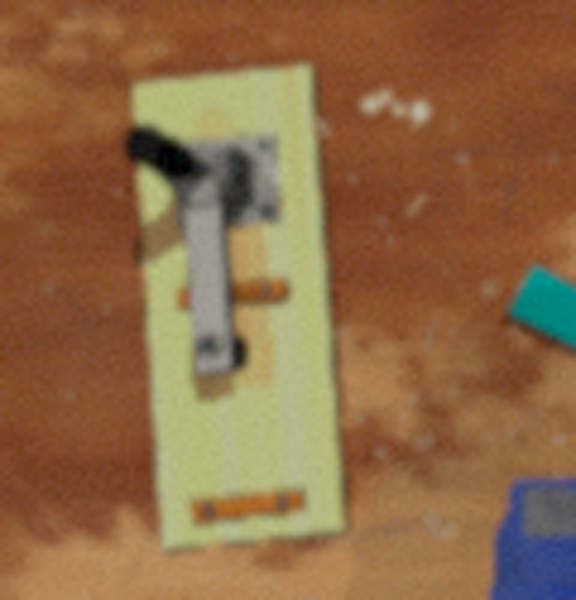

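View pics/oz.png

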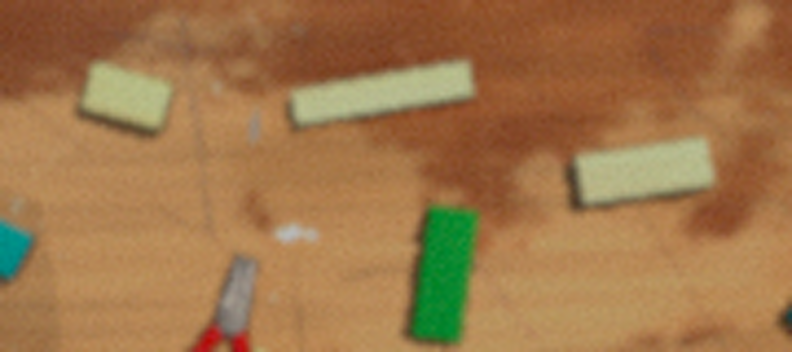

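The clamp is shut: its arm lies along the base towards image-down, and the cleats show at about (188,211) and (192,255) in full-image pixels. Fixture +x therefore points towards world −x. Next I'll get metric positions.

```bash
python3 - <<'E'
from h import *
t=cv2.imread("pics/top0.png");m=camera_model("top")
def info(cs,z):
    for c in cs:
        p=np.array([onz(m,u,v,z)[:2] for u,v in c[:,0]]).astype(np.float32)
        r=cv2.minAreaRect(p*1000); b=cv2.boxPoints(r)/1000
        print("px",c[:,0].mean(0).round(),"c",np.round(r[0],1),"size",np.round(r[1],1),"ang",round(r[2],1),"corners",b.round(3).tolist())
cs=[c for c in blobs(t,(26,35,120),(42,130,255),60) if 140<c[:,0,1].mean()<275 and 130<c[:,0,0].mean()<450]
info([c for c in cs if c[:,0,0].mean()>260],.018)
print("fixture");info([c for c in cs if c[:,0,0].mean()<260],.012)
# cleats
print("cleats");info([c for c in blobs(t,(5,150,60),(20,255,255),15) if cv2.pointPolygonTest(np.array([[168,168],[204,165],[211,263],[175,263]],np.int32),tuple(map(float,c[:,0].mean(0))),False)>0],.022)
E
```

```text
px [416. 204.] c [ 487.9 -418. ] size [27.9 78. ] ang 7.5 corners [[0.4690000116825104, -0.38100001215934753], [0.4790000021457672, -0.4580000042915344], [0.5070000290870667, -0.45500001311302185], [0.4970000088214874, -0.3779999911785126]]
px [356. 186.] c [ 539.5 -263.3] size [ 21.4 106.1] ang 7.4 corners [[0.5220000147819519, -0.21199999749660492], [0.5360000133514404, -0.31700000166893005], [0.5569999814033508, -0.3149999976158142], [0.5429999828338623, -0.20900000631809235]]
px [298. 186.] c [ 542.1 -109.6] size [48.1 27.3] ang 71.3 corners [[0.5210000276565552, -0.12800000607967377], [0.546999990940094, -0.13699999451637268], [0.5630000233650208, -0.09099999815225601], [0.5370000004768372, -0.0820000022649765]]
fixture
px [190. 212.] c [478.6 181.2] size [257.5  98. ] ang 4.5 corners [[0.34599998593330383, 0.2199999988079071], [0.3540000021457672, 0.12200000137090683], [0.6110000014305115, 0.1420000046491623], [0.6029999852180481, 0.23999999463558197]]
cleats
px [190. 255.] c [368.4 173.5] size [ 9.3 34.2] ang 5.7 corners [[0.3619999885559082, 0.1899999976158142], [0.36500000953674316, 0.15600000321865082], [0.375, 0.15700000524520874], [0.3709999918937683, 0.19099999964237213]]
px [192. 211.] c [484.3 172.2] size [18.6  7.9] ang 88.5 corners [[0.47999998927116394, 0.16300000250339508], [0.4880000054836273, 0.16300000250339508], [0.4880000054836273, 0.1809999942779541], [0.48100000619888306, 0.18199999630451202]]
```

```bash
cat >> h.py <<'E'
from scipy.spatial.transform import Rotation as R
def tool():
    s=get_obs();w,x,y,z=s["eef_rot"];return s,R.from_quat([x,y,z,w])
def go(p,xdir=None):
    """print tool-frame shift (mm) to reach p, and turn about tool y so that tool x is along +-xdir"""
    s,r=tool();A=r.as_matrix()
    print("t",round(s["time_s"],2),"tcp",s["eef_pos"].round(4),"F",s["wrist_force"].round(1),"open",round(s["opening"],3),"q",s["q"].round(2))
    print("tool x",A[:,0].round(3),"y",A[:,1].round(3),"z",A[:,2].round(3))
    print("shift mm",(A.T@(np.array(p)-s["eef_pos"])*1000).round(1))
    if xdir is not None:
        d=A.T@np.array([*xdir,0.]);print("turn y deg",round(np.degrees(np.arctan2(-d[2],d[0])),1),"or opposite 180")
FC=np.array([.4786,.1812]);FX=-np.array([np.cos(.0785),np.sin(.0785)]);FY=np.array([-FX[1],FX[0]])
def fx(x,y,z): return np.array([*(FC+x*FX+y*FY),z])
E
python3 - <<'E'
from h import *
go(fx(-.03,0,.23),FY)
m=camera_model("top")
for z in(0,.06):
  for px in((180,122),(222,118),(135,115),(185,180),(170,180)):print(px,z,onz(m,*px,z).round(3))
print("pivot",fx(-.065,0,.06),proj(m,fx(-.065,0,.16)),proj(m,fx(.027,0,.078)))
E
```

```text
t 0.15 tcp [ 0.1927 -0.5413  0.2306] F [ 0.5 -0.2  0. ] open 0.998 q [-1.44  0.18  1.61 -0.    1.35 -0.21]
tool x [ 0.335 -0.942 -0.001] y [-0.     0.001 -1.   ] z [0.942 0.335 0.   ]
shift mm [-577.     1.5  540.5]
turn y deg 15.1 or opposite 180
(180, 122) 0 [0.731 0.212 0.   ]
(222, 118) 0 [0.739 0.097 0.   ]
(135, 115) 0 [0.754 0.336 0.   ]
(185, 180) 0 [0.57  0.197 0.   ]
(170, 180) 0 [0.571 0.237 0.   ]
(180, 122) 0.06 [0.713 0.194 0.06 ]
(222, 118) 0.06 [0.721 0.085 0.06 ]
(135, 115) 0.06 [0.735 0.312 0.06 ]
(185, 180) 0.06 [0.559 0.179 0.06 ]
(170, 180) 0.06 [0.56  0.218 0.06 ]
pivot [0.54339983 0.18629726 0.06      ] [169.70768288 179.92091789] [182.49235169 221.40593178]
```

```bash
python3 -m jog '[[-29,0,26.7,0,0,0,1],[-29,0,26.7,0,0,0,1],[-29,0,26.7,0,0,0,1],[-29,0,26.7,0,0,0,1],[-29,0,26.7,0,0,0,1],[-29,0,26.7,0,0,0,1],[-29,0,26.7,0,0,0,1],[-29,0,26.7,0,0,0,1]]'; python3 -m jog '[[-29,0,26.7,0,0,0,1],[-29,0,26.7,0,0,0,1],[-29,0,26.7,0,0,0,1],[-29,0,26.7,0,0,0,1],[-29,0,26.7,0,0,0,1],[-29,0,26.7,0,0,0,1],[-29,0,26.7,0,0,0,1],[-29,0,26.7,0,0,0,1]]'; python3 -m jog '[[-29,0,26.7,0,0,0,1],[-29,0,26.7,0,0,0,1],[-29,0,26.7,0,0,0,1],[-29,0,26.7,0,0,0,1],[0,0,0,0,5,0,1],[0,0,0,0,5,0,1],[0,0,0,0,5,0,1],[0,0,0,0,0,0,1]]'
python3 - <<'E'
from h import *
go(fx(-.023,0,.20),FY)
m=camera_model("wrist");I=camera("wrist");cv2.imwrite("pics/w1.png",I)
cv2.imwrite("pics/s1.png",camera("scene"))
print(proj(m,fx(-.065,0,.162)),proj(m,fx(-.065,0,.06)))
E
```

```text
time_s: 0.82
eef_pos: [0.3164, -0.2497, 0.2311]
eef_rot: [0.578, -0.578, 0.408, -0.408]
wrist_force: [1.1, -0.7, 0.8]
opening: -0.001
time_s: 1.48
eef_pos: [0.44, 0.0408, 0.2314]
eef_rot: [0.578, -0.578, 0.407, -0.408]
wrist_force: [0.9, -0.8, -0.1]
opening: -0.002
time_s: 2.15
eef_pos: [0.5011, 0.1841, 0.2307]
eef_rot: [-0.519, 0.519, -0.48, 0.48]
wrist_force: [-0.4, -0.2, -0.2]
opening: -0.002
t 2.15 tcp [0.5011 0.1841 0.2307] F [-0.4 -0.2 -0.2] open -0.002 q [ 0.13  0.09  1.71 -0.    1.34  1.62]
tool x [ 0.078 -0.997  0.   ] y [-0.001 -0.    -1.   ] z [ 0.997  0.078 -0.001]
shift mm [ 1.1 30.7  0.3]
turn y deg -0.0 or opposite 180
[322.49867276 159.09804746] [321.79237442 139.13009477]
```

View pics/w1.png

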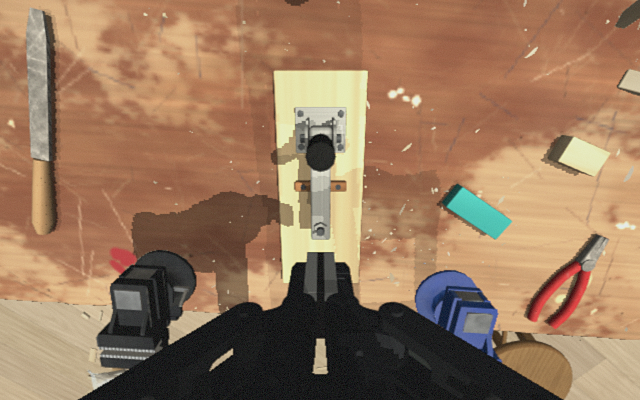

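View pics/s1.png

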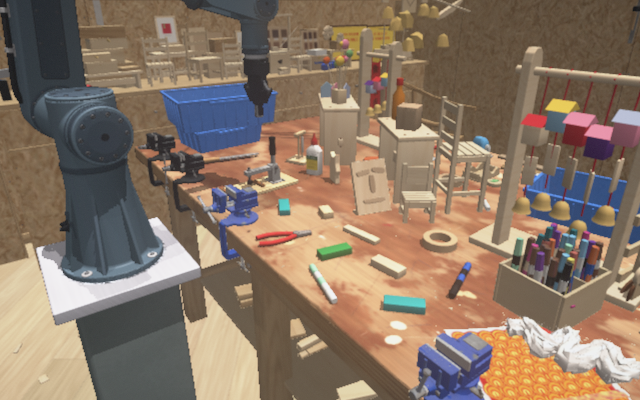

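Projected pivot and handle positions agree with the wrist picture: grip top at (320,153) against a predicted (322,159). I'll lower the shut fingers in front of the handle and sweep to fixture −x.

```bash
python3 -m jog '[[1,25,0,0,0,0,1],[0,25,0,0,0,0,1],[0,25,0,0,0,0,1],[0,25,0,0,0,0,1],[0,25,0,0,0,0,1],[0,0,5,0,0,0,1],[0,0,8,0,0,0,1]]'; python3 -m jog '[[0,0,9,0,0,0,1],[0,0,9,0,0,0,1],[0,0,9,0,0,0,1],[0,0,9,0,0,0,1]]';python3 -m jog '[[0,0,9,0,0,0,1],[0,0,9,0,0,0,1],[0,0,9,0,0,0,1],[0,0,9,0,0,0,1]]'; python3 - <<'E'
from h import *
go(fx(-.134,0,.105),FY)
cv2.imwrite("pics/w2.png",camera("wrist"))
E
```

```text
time_s: 2.83
eef_pos: [0.5133, 0.1834, 0.1053]
eef_rot: [-0.519, 0.521, -0.48, 0.478]
wrist_force: [0.6, 0.1, 0.9]
opening: -0.005
time_s: 3.17
eef_pos: [0.5512, 0.1866, 0.1073]
eef_rot: [-0.52, 0.52, -0.48, 0.479]
wrist_force: [-4.8, 0.1, -1.2]
opening: 0.002
time_s: 3.5
eef_pos: [0.5883, 0.1897, 0.1072]
eef_rot: [0.52, -0.519, 0.479, -0.48]
wrist_force: [-1.3, -0.9, 0.7]
opening: -0.0
t 3.5 tcp [0.5883 0.1897 0.1072] F [-1.3 -0.9  0.7] open -0.0 q [0.12 0.4  1.59 0.   1.14 1.61]
tool x [ 0.08  -0.997 -0.   ] y [ 0.003  0.    -1.   ] z [0.997 0.08  0.003]
shift mm [-0.1  2.2 24. ]
turn y deg 0.1 or opposite 180
```

View pics/w2.png

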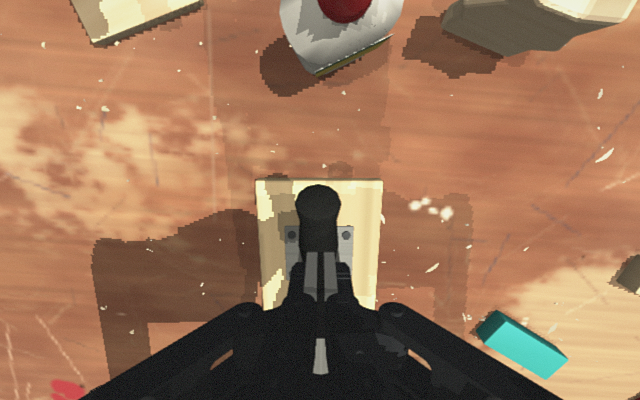

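The handle (black grip at 318,205) leans ahead of the fingers. I'll push on a little, then rise.

```bash
python3 -m jog '[[0,0,9,0,0,0,1],[0,0,9,0,0,0,1],[0,0,7,0,0,0,1],[0,-25,2,0,0,0,1],[0,-30,0,0,0,0,1],[0,-35,0,0,0,0,1],[0,-30,0,0,0,0,1],[0,-20,0,0,0,0,1]]'; python3 - <<'E'
from h import *
go(fx(-.134,0,.105),FY)
cv2.imwrite("pics/s3.png",camera("scene"));cv2.imwrite("pics/w3.png",camera("wrist"))
E
```

```text
time_s: 4.22
eef_pos: [0.615, 0.1918, 0.2505]
eef_rot: [0.521, -0.518, 0.478, -0.481]
wrist_force: [0.5, -0.3, -0.3]
opening: -0.002
t 4.22 tcp [0.615  0.1918 0.2505] F [ 0.5 -0.3 -0.3] open -0.002 q [ 0.12  0.31  1.4  -0.    1.42  1.61]
tool x [ 0.08  -0.997 -0.   ] y [ 0.005  0.001 -1.   ] z [0.997 0.08  0.005]
shift mm [-1.000e-01  1.455e+02 -3.500e+00]
turn y deg 0.1 or opposite 180
```

View pics/s3.png

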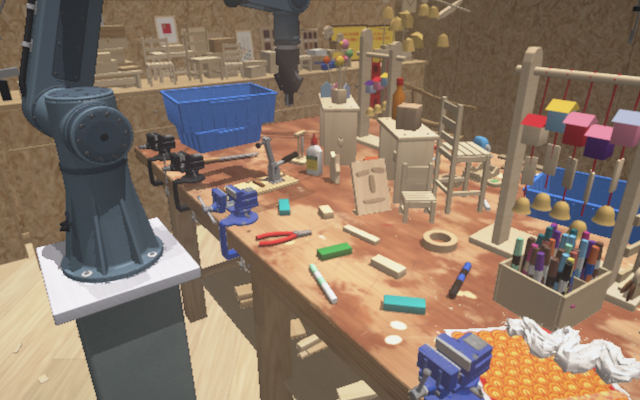

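View pics/w3.png

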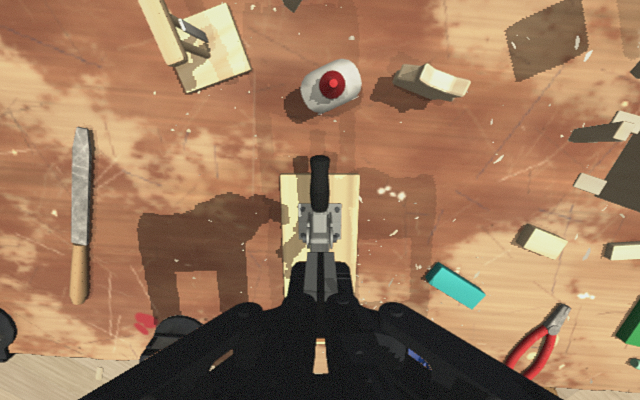

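The clamp is opening: the arm is up and the handle is back (wrist picture, grip at 318,185). Next I'll go above the offcut, turn and open the gripper.

```bash
python3 -m jog '[[37.4,0,-11,0,0,0,1],[37.4,0,-11,0,0,0,1],[37.4,0,-11,0,0,0,1],[37.4,0,-11,0,0,0,1],[37.4,0,-11,0,0,0,1],[37.4,0,-11,0,0,0,1],[37.4,0,-11,0,0,0,1],[37.4,0,-11,0,0,0,1]]';python3 -m jog '[[37.4,0,-11,0,0,0,1],[37.4,0,-11,0,0,0,1],[37.4,0,-11,0,0,0,1],[37.4,0,-11,0,0,0,1],[37.4,0,-11,0,0,0,1],[37.4,0,-11,0,0,0,1],[37.4,0,-11,0,0,0,1],[37.4,0,-11,0,0,0,1]]';python3 -m jog '[[0,0,0,0,-7,0,-1],[0,0,0,0,-7,0,-1],[0,0,0,0,-7,0,-1],[0,0,0,0,-7,0,-1],[0,0,0,0,-7,0,-1],[0,0,0,0,-7,0,-1],[0,0,0,0,-7,0,-1],[0,0,0,0,-7,0,-1]]';python3 -m jog '[[0,0,0,0,-7,0,-1],[0,0,0,0,-7,0,-1],[0,0,0,0,-7,0,-1],[0,0,0,0,-7,0,-1],[0,0,0,0,-7,0,-1],[0,0,0,0,-2,0,-1],[0,0,0,0,0,0,-1]]'; python3 - <<'E'
from h import *
go([.488,-.418,.25],[.9914,.1305])
m=camera_model("wrist");I=camera("wrist");cv2.imwrite("pics/w4.png",I)
T=camera("top");cv2.imwrite("pics/top4.png",T)
for c in blobs(I,(22,35,120),(42,130,255),400):
    p=np.array([onz(m,u,v,.018)[:2] for u,v in c[:,0]]).astype(np.float32)*1000
    r=cv2.minAreaRect(p);print(c[:,0].mean(0).round(),np.round(r[0],1),np.round(r[1],1),round(r[2],1))
E
```

```text
time_s: 4.98
eef_pos: [0.5486, -0.1153, 0.2453]
eef_rot: [-0.52, 0.52, -0.48, 0.479]
wrist_force: [0.5, -1.0, 0.2]
opening: 0.001
time_s: 5.65
eef_pos: [0.4847, -0.4207, 0.245]
eef_rot: [0.52, -0.519, 0.48, -0.479]
wrist_force: [1.2, 0.5, 0.2]
opening: -0.001
time_s: 6.32
eef_pos: [0.4854, -0.4188, 0.2449]
eef_rot: [0.685, -0.684, 0.178, -0.177]
wrist_force: [-0.5, -0.3, 0.2]
opening: 1.0
time_s: 6.9
eef_pos: [0.4854, -0.4188, 0.245]
eef_rot: [0.706, -0.705, -0.047, 0.047]
wrist_force: [0.5, -0.5, -0.7]
opening: 0.997
t 6.9 tcp [ 0.4854 -0.4188  0.245 ] F [ 0.5 -0.5 -0.7] open 0.997 q [-0.9   0.32  1.41  0.    1.41 -1.03]
tool x [ 0.991  0.133 -0.001] y [-0.001  0.001 -1.   ] z [-0.133  0.991  0.001]
shift mm [ 2.7 -5.   0.5]
turn y deg 0.2 or opposite 180
[ 25. 377.] [  81.1 -800.9] [121.4  50.2] 54.4
[323. 164.] [ 487.4 -413. ] [29.8 68.4] 7.0
[391.  43.] [ 541.  -276.4] [21.7 82.7] 7.8
```

View pics/w4.png

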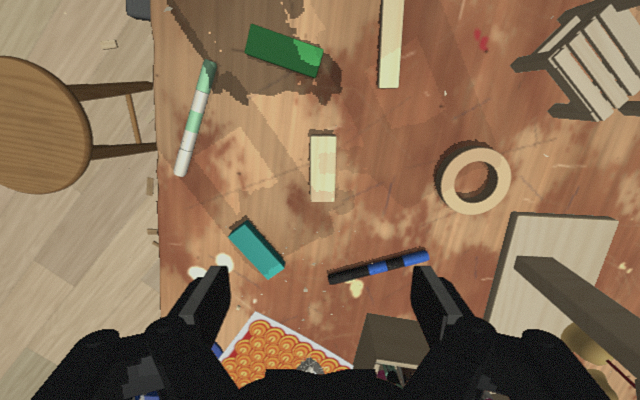

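View pics/top4.png

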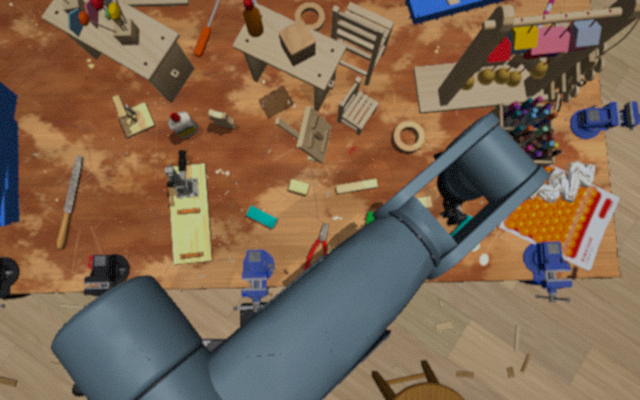

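```bash
python3 - <<'E'
from h import *
I=cv2.imread("pics/w4.png");m=camera_model("wrist")
cv2.imwrite("pics/z4.png",cv2.resize(I[115:215,280:365],None,fx=6,fy=6,interpolation=cv2.INTER_CUBIC))
for z in(0,.018):
  for p in((309,130),(336,131),(310,137),(335,137),(311,201),(335,201)):print(z,p,onz(m,*p,z).round(4))
T=cv2.imread("pics/top4.png");t=camera_model("top")
for c in blobs(T,(26,35,120),(42,130,255),60):
    u=c[:,0].mean(0)
    if 160<u[0]<380 and 150<u[1]<270:
        p=np.array([onz(t,a,b,.012)[:2] for a,b in c[:,0]]).astype(np.float32)*1000
        r=cv2.minAreaRect(p);print(u.round(),np.round(r[0],1),np.round(r[1],1),round(r[2],1))
E
```

```text
0 (309, 130) [ 0.4663 -0.3765  0.    ]
0 (336, 131) [ 0.4986 -0.3735  0.    ]
0 (310, 137) [ 0.4685 -0.3846  0.    ]
0 (335, 137) [ 0.4984 -0.3807  0.    ]
0 (311, 201) [ 0.4795 -0.4652  0.    ]
0 (335, 201) [ 0.5102 -0.4612  0.    ]
0.018 (309, 130) [ 0.4667 -0.3747  0.018 ]
0.018 (336, 131) [ 0.4975 -0.3718  0.018 ]
0.018 (310, 137) [ 0.4688 -0.3823  0.018 ]
0.018 (335, 137) [ 0.4973 -0.3786  0.018 ]
0.018 (311, 201) [ 0.4793 -0.4592  0.018 ]
0.018 (335, 201) [ 0.5085 -0.4554  0.018 ]
[298. 186.] [ 542.5 -109.7] [48.6 27.3] 72.4
[370. 183.] [ 544.8 -298.8] [21.  37.7] 11.2
[192. 222.] [478.5 181.4] [257.2  97.8] 4.3
```

View pics/z4.png

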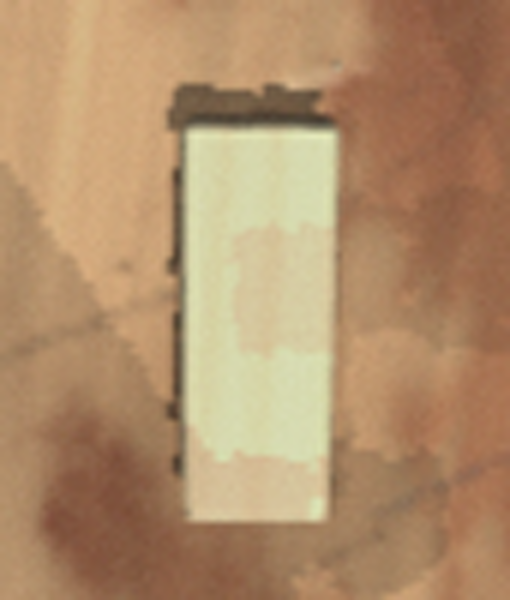

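The top face measures about 77 × 29 mm, centred at (0.488, −0.419), which agrees with the top view; the blob was only cut by a shadow. Descending and gripping.

```bash
python3 -m jog '[[2.7,35,0,0,0,0,-1],[0,35,0,0,0,0,-1],[0,35,0,0,0,0,-1],[0,35,0,0,0,0,-1],[0,35,0,0,0,0,-1],[0,30,0,0,0,0,-1],[0,20,0,0,0,0,-1],[0,10,0,0,0,0,-1]]';python3 -m jog '[[0,5,0,0,0,0,-1],[0,0,0,0,0,0,1],[0,0,0,0,0,0,1],[0,0,0,0,0,0,1],[0,0,0,0,0,0,1],[0,0,0,0,0,0,1],[0,0,0,0,0,0,1],[0,0,0,0,0,0,1]]'; python3 - <<'E'
from h import *
go([.488,-.418,.15],[.9914,.1305])
cv2.imwrite("pics/w5.png",camera("wrist"))
E
```

```text
time_s: 7.67
eef_pos: [0.4864, -0.4164, 0.007]
eef_rot: [0.707, -0.704, -0.045, 0.048]
wrist_force: [-0.4, 0.5, -0.1]
opening: 0.998
time_s: 8.33
eef_pos: [0.4892, -0.4197, 0.0082]
eef_rot: [-0.705, 0.706, 0.047, -0.046]
wrist_force: [0.2, 1.2, 6.4]
opening: 0.333
t 8.33 tcp [ 0.4892 -0.4197  0.0082] F [0.2 1.2 6.4] open 0.333 q [-0.89  0.59  1.55  0.    1.   -1.03]
tool x [0.991 0.132 0.002] y [ 0.002 -0.003 -1.   ] z [-0.132  0.991 -0.003]
shift mm [  -0.7 -141.8    1.4]
turn y deg 0.1 or opposite 180
```

View pics/w5.png

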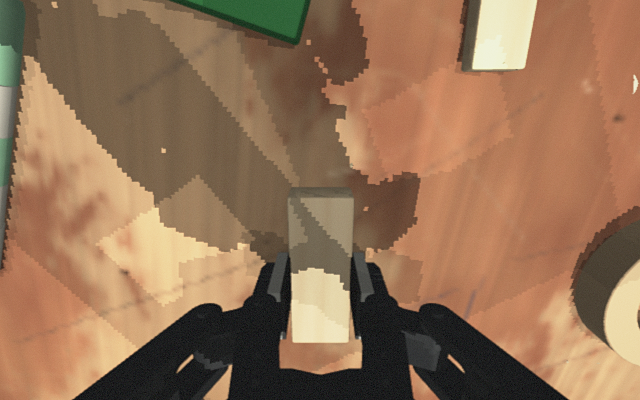

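```bash
python3 -m jog '[[0,-30,0,0,0,0,1],[0,-35,0,0,0,0,1],[0,-40,0,0,0,0,1],[0,-40,0,0,0,0,1],[0,-40,0,0,0,0,1],[0,0,0,0,0,0,1]]'; python3 - <<'E'
from h import *
go(fx(.053,0,.20),FY)
m=camera_model("wrist");I=camera("wrist");cv2.imwrite("pics/w6.png",I)
s,r=tool();A=r.as_matrix()
zt=s["eef_pos"][2]-.0082+.018
for p in((289,197),(353,197),(293,342),(349,342)):print((A.T@(onz(m,*p,zt)-s["eef_pos"])*1000).round(1))
cv2.imwrite("pics/z6.png",cv2.resize(I[170:370,220:420],None,fx=3,fy=3))
E
```

```text
time_s: 8.88
eef_pos: [0.4916, -0.4224, 0.2023]
eef_rot: [-0.701, 0.71, 0.05, -0.044]
wrist_force: [0.3, -1.1, 0.2]
opening: 0.332
t 8.88 tcp [ 0.4916 -0.4224  0.2023] F [ 0.3 -1.1  0.2] open 0.332 q [-0.89  0.35  1.45  0.    1.32 -1.03]
tool x [0.991 0.132 0.009] y [ 0.01  -0.013 -1.   ] z [-0.132  0.991 -0.014]
shift mm [ 14.   -6.  602.9]
turn y deg 93.1 or opposite 180
[-13.1 -10.3  38.7]
[ 15.8 -10.1  38.6]
[-13.7  -9.4 -43.6]
[ 16.5  -9.3 -43.8]
```

View pics/z6.png

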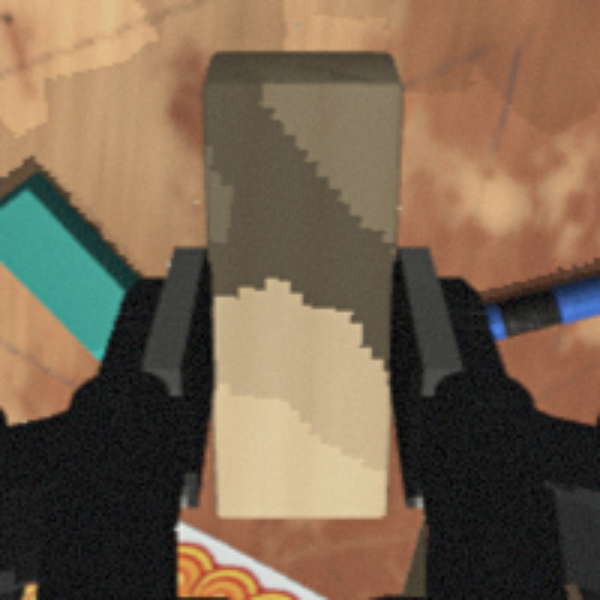

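```bash
python3 -m jog '[[0.9,0,40,0,0,0,1],[0.9,0,40,0,0,0,1],[0.9,0,40,0,0,0,1],[0.9,0,40,0,0,0,1],[0.9,0,40,0,0,0,1],[0.9,0,40,0,0,0,1],[0.9,0,40,0,0,0,1],[0.9,0,40,0,0,0,1]]';python3 -m jog '[[0.9,0,40,0,0,0,1],[0.9,0,40,0,0,0,1],[0.9,0,40,0,0,0,1],[0.9,0,40,0,0,0,1],[0.9,0,40,0,0,0,1],[0.9,0,40,0,0,0,1],[0.9,0,40,0,0,0,1]]';python3 -m jog '[[0,0,0,0,-7,0,1],[0,0,0,0,-7,0,1],[0,0,0,0,-7,0,1],[0,0,0,0,-7,0,1],[0,0,0,0,-7,0,1],[0,0,0,0,-7,0,1],[0,0,0,0,-7,0,1],[0,0,0,0,-7,0,1]]';python3 -m jog '[[0,0,0,0,-7,0,1],[0,0,0,0,-7,0,1],[0,0,0,0,-7,0,1],[0,0,0,0,-7,0,1],[0,0,0,0,-2.9,0,1],[0,0,0,0,0,0,1],[0,0,0,0,0,0,1]]'; python3 - <<'E'
from h import *
go(fx(.054,0,.021),-FY)
m=camera_model("wrist");I=camera("wrist");cv2.imwrite("pics/w7.png",I)
t=camera_model("top");T=camera("top");cv2.imwrite("pics/t7.png",T)
s,r=tool();A=r.as_matrix()
print("end corners pred",[proj(m,fx(x,y,.012)).round(1).tolist() for x in(.13,) for y in(-.05,.05)])
print("cleat far corners",[proj(m,fx(x,y,.022)).round(1).tolist() for x in(.105,.117) for y in(-.03,.03)])
E
```

```text
time_s: 9.6
eef_pos: [0.4518, -0.0983, 0.1902]
eef_rot: [0.706, -0.705, -0.046, 0.047]
wrist_force: [0.1, 0.2, -0.6]
opening: 0.326
time_s: 10.18
eef_pos: [0.421, 0.1798, 0.1905]
eef_rot: [-0.706, 0.706, 0.046, -0.047]
wrist_force: [0.8, -1.0, 0.0]
opening: 0.331
time_s: 10.85
eef_pos: [0.4216, 0.1779, 0.1902]
eef_rot: [0.6, -0.6, -0.374, 0.375]
wrist_force: [-0.3, 0.1, -1.0]
opening: 0.328
time_s: 11.43
eef_pos: [0.4218, 0.1779, 0.1905]
eef_rot: [0.481, -0.48, -0.518, 0.519]
wrist_force: [0.0, 0.4, -0.2]
opening: 0.331
t 11.43 tcp [0.4218 0.1779 0.1905] F [ 0.   0.4 -0.2] open 0.331 q [ 0.14 -0.04  1.93 -0.    1.25 -1.51]
tool x [-0.076  0.997 -0.   ] y [-0.001 -0.    -1.   ] z [-0.997 -0.076  0.001]
shift mm [ -1.1 169.5  -3.1]
turn y deg -0.1 or opposite 180
end corners pred [[369.8, 106.2], [266.7, 106.4]]
cleat far corners [[349.4, 133.6], [287.3, 133.8], [349.8, 120.8], [286.8, 121.0]]
```

View pics/w7.png

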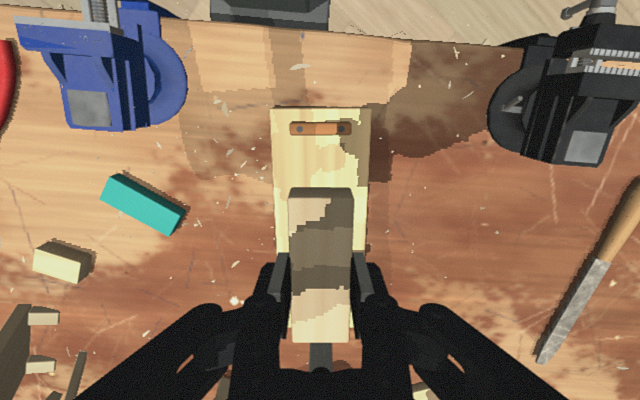

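View pics/t7.png

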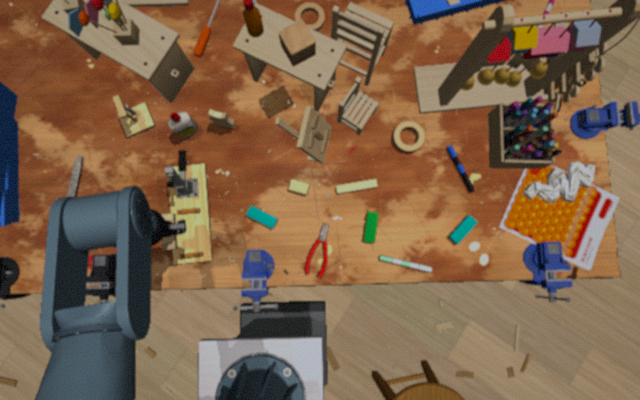

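```bash
python3 -m jog '[[-0.4,30,-2.6,0,0,0,1],[0,30,0,0,0,0,1],[0,30,0,0,0,0,1],[0,30,0,0,0,0,1],[0,22,0,0,0,0,1],[0,0,0,0,0,0,1],[0,0,0,0,0,0,1]]'; python3 - <<'E'
from h import *
go(fx(.054,0,.021),-FY)
m=camera_model("wrist");I=camera("wrist");cv2.imwrite("pics/w8.png",I);cv2.imwrite("pics/z8.png",cv2.resize(I[20:390,200:440],None,fx=1.6,fy=1.6))
print("cleat corners",[proj(m,fx(x,y,.022)).round(1).tolist() for x in(.105,.117) for y in(-.03,.03)])
E
```

```text
time_s: 12.12
eef_pos: [0.424, 0.1776, 0.0485]
eef_rot: [0.481, -0.48, -0.518, 0.52]
wrist_force: [-0.2, 0.5, 0.2]
opening: 0.33
t 12.12 tcp [0.424  0.1776 0.0485] F [-0.2  0.5  0.2] open 0.33 q [ 0.14  0.19  2.02 -0.    0.93 -1.51]
tool x [-0.077  0.997 -0.   ] y [-0.003 -0.    -1.   ] z [-0.997 -0.077  0.003]
shift mm [-0.7 27.5 -0.8]
turn y deg -0.1 or opposite 180
cleat corners [[373.5, 159.5], [262.3, 159.6], [374.7, 136.9], [260.9, 137.1]]
```

View pics/z8.png

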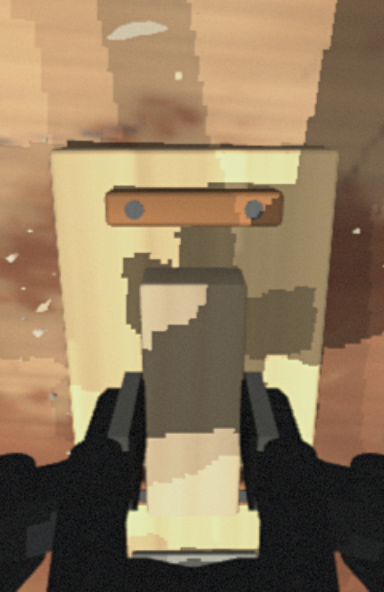

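Laterally the block (centre column ≈320.7) lines up with the cleat (≈321.2), and the length position agrees too. Lowering and releasing.

```bash
python3 -m jog '[[0,10,0,0,0,0,1],[0,10,0,0,0,0,1],[0,5,0,0,0,0,1],[0,2,0,0,0,0,1],[0,0,0,0,0,0,1],[0,0,0,0,0,0,1]]'; python3 - <<'E'
from h import *
go(fx(.053,0,.021),-FY)
cv2.imwrite("pics/w9.png",camera("wrist")[20:390,200:440])
E
```

```text
time_s: 12.67
eef_pos: [0.4251, 0.1778, 0.0223]
eef_rot: [0.48, -0.48, -0.519, 0.519]
wrist_force: [-0.2, 0.9, 0.3]
opening: 0.33
t 12.67 tcp [0.4251 0.1778 0.0223] F [-0.2  0.9  0.3] open 0.33 q [ 0.14  0.25  2.02 -0.    0.87 -1.51]
tool x [-0.078  0.997 -0.   ] y [-0. -0. -1.] z [-0.997 -0.078  0.   ]
shift mm [-0.8  1.3 -0.6]
turn y deg -0.0 or opposite 180
```

View pics/w9.png

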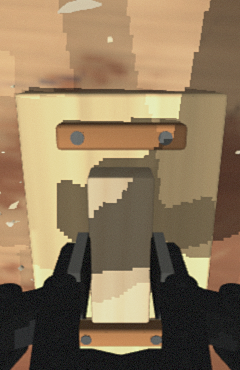

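```bash
python3 -m jog '[[0,1.2,0,0,0,0,1],[0,0.5,0,0,0,0,1],[0,0,0,0,0,0,1],[0,0,0,0,0,0,0],[0,0,0,0,0,0,-0.4],[0,0,0,0,0,0,-0.4],[0,0,0,0,0,0,-0.4]]'; python3 -m jog '[[0,-20,0,0,0,0,-0.4],[0,-30,0,0,0,0,-0.4],[0,-40,0,0,0,0,-0.4],[0,-40,0,0,0,0,-0.4],[0,-40,0,0,0,0,-0.4],[0,-10,0,0,0,0,-0.4],[0,0,0,0,0,0,-0.4]]'; python3 - <<'E'
from h import *
go(fx(.053,0,.021),-FY)
I=camera("wrist");cv2.imwrite("pics/w10.png",I);cv2.imwrite("pics/z10.png",cv2.resize(I[90:350,240:400],None,fx=2.3,fy=2.3))
E
```

```text
time_s: 13.3
eef_pos: [0.4251, 0.1778, 0.0207]
eef_rot: [-0.48, 0.48, 0.519, -0.519]
wrist_force: [-0.3, -0.2, -0.4]
opening: 0.701
time_s: 13.88
eef_pos: [0.4277, 0.1782, 0.2048]
eef_rot: [-0.478, 0.482, 0.522, -0.517]
wrist_force: [0.9, 0.6, -1.0]
opening: 0.705
t 13.88 tcp [0.4277 0.1782 0.2048] F [ 0.9  0.6 -1. ] open 0.705 q [ 0.14 -0.05  1.91  0.    1.28 -1.51]
tool x [-0.078  0.997  0.001] y [ 0.008  0.001 -1.   ] z [-0.997 -0.078 -0.009]
shift mm [ -1.1 183.8   3.6]
turn y deg -0.0 or opposite 180
```

View pics/z10.png

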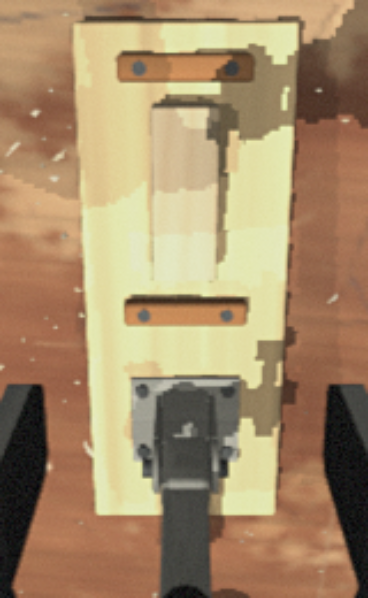

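```bash
python3 - <<'E'
from h import *
m=camera_model("wrist")
f=lambda u,v:(u/2.3+240,v/2.3+90)
def loc(u,v,z):
    p=onz(m,*f(u,v),z)[:2]-FC;return (p@FX*1000).round(1),(p@FY*1000).round(1)
for n,u,v,z in(("cleatF inL",118,81,.022),("cleatF inR",253,80,.022),("blk FL",153,107,.03),("blk FR",221,105,.03),("blk NL",153,282,.03),("blk NR",216,283,.03),("cleatN inL",125,298,.022),("cleatN inR",248,299,.022),("endL",75,24,.012),("endR",298,23,.012)):print(n,loc(u,v,z))
E
```

```text
cleatF inL (np.float64(106.7), np.float64(27.2))
cleatF inR (np.float64(107.1), np.float64(-31.1))
blk FL (np.float64(96.7), np.float64(11.9))
blk FR (np.float64(97.5), np.float64(-17.0))
blk NL (np.float64(17.1), np.float64(13.0))
blk NR (np.float64(16.6), np.float64(-16.0))
cleatN inL (np.float64(6.0), np.float64(26.9))
cleatN inR (np.float64(5.4), np.float64(-31.7))
endL (np.float64(129.9), np.float64(46.0))
endR (np.float64(130.3), np.float64(-50.8))
```

Block centre is at x = 57.0 against a cleat midpoint of 56.3 in the same view, and at y = −2.0 against −2.1, so it's within 1 mm of centre. Now I'll take the shut fingers over and behind the upright arm.

```bash
python3 -m jog '[[-1,-15,0,0,0,0,1],[0,0,-20,0,0,0,1],[0,0,-36,0,0,0,1],[0,0,-36,0,0,0,1],[0,0,-36,0,0,0,1],[0,0,-36,0,0,0,1],[0,0,-20,0,0,0,1],[0,0,0,0,0,0,1]]'; python3 - <<'E'
from h import *
go(fx(-.135,0,.105),-FY)
I=camera("wrist");cv2.imwrite("pics/w11.png",I);cv2.imwrite("pics/s11.png",cv2.resize(camera("scene")[60:240,200:400],None,fx=3,fy=3))
E
```

```text
time_s: 14.6
eef_pos: [0.6106, 0.1905, 0.2117]
eef_rot: [0.481, -0.48, -0.518, 0.52]
wrist_force: [-1.3, -0.3, -0.5]
opening: 0.006
t 14.6 tcp [0.6106 0.1905 0.2117] F [-1.3 -0.3 -0.5] open 0.006 q [ 0.12  0.34  1.45 -0.    1.35 -1.53]
tool x [-0.077  0.997 -0.   ] y [-0.003 -0.001 -1.   ] z [-0.997 -0.077  0.003]
shift mm [  1.2 106.7  -3. ]
turn y deg -0.1 or opposite 180
```

View pics/w11.png

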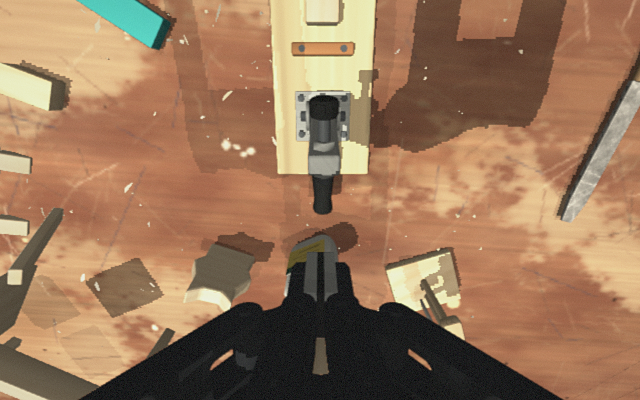

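View pics/s11.png

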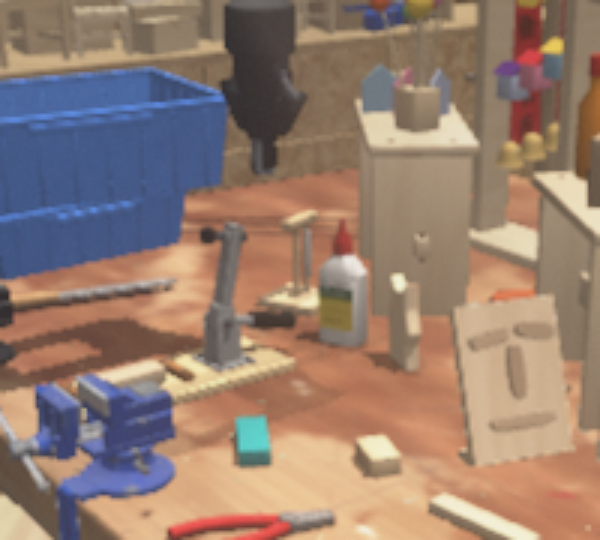

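Clear on all sides: the glue bottle stands behind and below the gripper body. Lowering behind the arm and sweeping to fixture +x.

```bash
python3 -m jog '[[0.5,27,0,0,0,0,1],[0,27,0,0,0,0,1],[0,27,0,0,0,0,1],[0,26,0,0,0,0,1],[0,0,6,0,0,0,1],[0,0,8,0,0,0,1],[0,0,8,0,0,0,1]]'; python3 -m jog '[[0,0,8,0,0,0,1],[0,0,8,0,0,0,1],[0,0,8,0,0,0,1],[0,0,8,0,0,0,1]]';python3 -m jog '[[0,0,8,0,0,0,1],[0,0,8,0,0,0,1],[0,0,8,0,0,0,1],[0,0,8,0,0,0,1]]'; python3 - <<'E'
from h import *
go(fx(-.006,0,.105),-FY)
I=camera("wrist");cv2.imwrite("pics/w12.png",I)
E
```

```text
time_s: 15.28
eef_pos: [0.586, 0.19, 0.1096]
eef_rot: [-0.48, 0.48, 0.52, -0.519]
wrist_force: [1.8, 0.1, 0.6]
opening: 0.001
time_s: 15.62
eef_pos: [0.5544, 0.1876, 0.1099]
eef_rot: [-0.48, 0.481, 0.52, -0.519]
wrist_force: [1.8, 0.8, 0.6]
opening: 0.002
time_s: 15.95
eef_pos: [0.5217, 0.1848, 0.1084]
eef_rot: [0.48, -0.48, -0.519, 0.519]
wrist_force: [0.4, 0.4, 0.1]
opening: -0.002
t 15.95 tcp [0.5217 0.1848 0.1084] F [0.4 0.4 0.1] open -0.002 q [ 0.13  0.28  1.76 -0.    1.11 -1.52]
tool x [-0.078  0.997 -0.   ] y [-0.001 -0.    -1.   ] z [-0.997 -0.078  0.001]
shift mm [-0.2  3.4 37.2]
turn y deg -0.0 or opposite 180
```

View pics/w12.png

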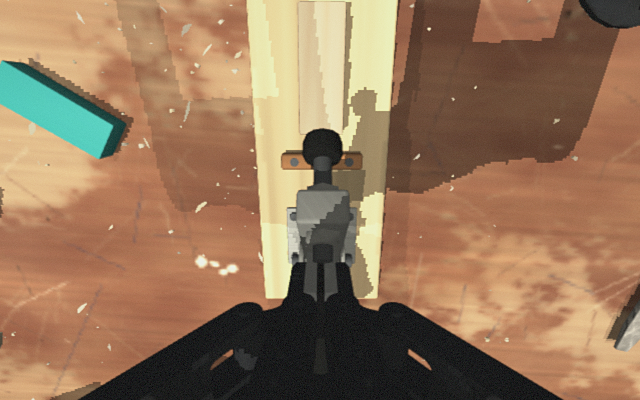

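```bash
python3 -m jog '[[0,0,8,0,0,0,1],[0,0,8,0,0,0,1],[0,0,8,0,0,0,1],[0,0,8,0,0,0,1],[0,0,5,0,0,0,1]]'; python3 - <<'E'
from h import *
go(fx(-.006,0,.105),-FY)
I=camera("wrist");cv2.imwrite("pics/w13.png",I)
cv2.imwrite("pics/s13.png",cv2.resize(camera("scene")[60:240,200:400],None,fx=3,fy=3))
E
```

```text
time_s: 16.42
eef_pos: [0.4845, 0.182, 0.1084]
eef_rot: [0.48, -0.48, -0.519, 0.519]
wrist_force: [-0.4, 0.2, -0.2]
opening: -0.002
t 16.42 tcp [0.4845 0.182  0.1084] F [-0.4  0.2 -0.2] open -0.002 q [ 0.13  0.2   1.85  0.    1.09 -1.52]
tool x [-0.078  0.997 -0.   ] y [-0.001 -0.    -1.   ] z [-0.997 -0.078  0.001]
shift mm [-0.4  3.4 -0. ]
turn y deg -0.0 or opposite 180
```

View pics/w13.png

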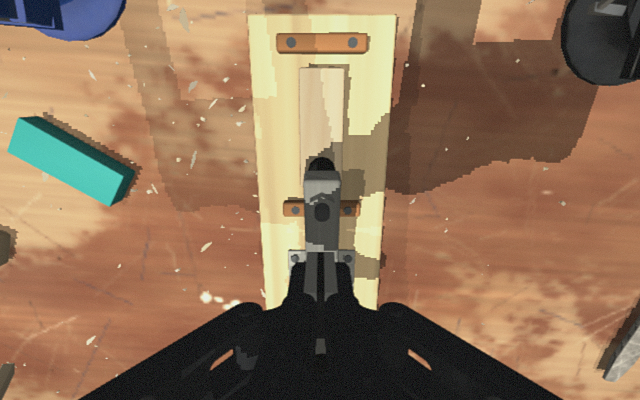

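View pics/s13.png

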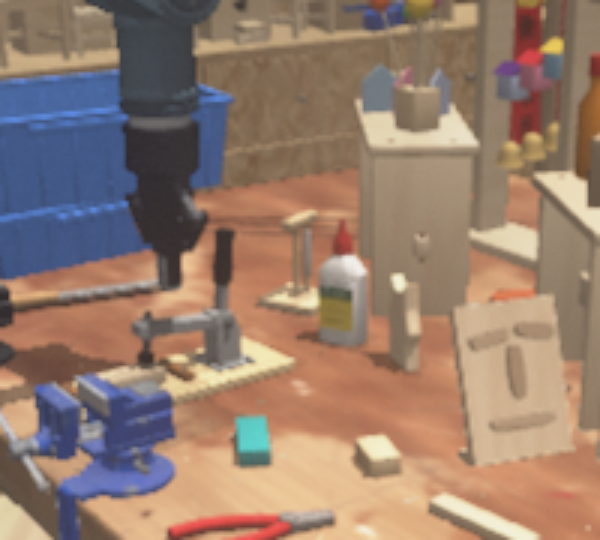

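The arm is dropping towards shut in front of the fingers. I'll rise and let it settle.

```bash
python3 -m jog '[[0,-25,2,0,0,0,1],[0,-35,0,0,0,0,1],[0,-35,0,0,0,0,1],[0,-20,0,0,0,0,1],[0,0,0,0,0,0,1],[0,0,0,0,0,0,1],[0,0,0,0,0,0,1],[0,0,0,0,0,0,1]]'; python3 -m jog '[[-40,0,0,0,0,0,1],[-40,0,0,0,0,0,1],[-40,0,0,0,0,0,1],[-40,0,0,0,0,0,1],[0,0,0,0,0,0,1],[0,0,0,0,0,0,1],[0,0,0,0,0,0,1],[0,0,0,0,0,0,1]]'; python3 -m jog '[[0,0,0,0,0,0,1],[0,0,0,0,0,0,1],[0,0,0,0,0,0,1],[0,0,0,0,0,0,1],[0,0,0,0,0,0,1],[0,0,0,0,0,0,1],[0,0,0,0,0,0,1],[0,0,0,0,0,0,1]]'; python3 - <<'E'
from h import *
go(fx(-.006,0,.105),-FY)
I=camera("wrist");cv2.imwrite("pics/w14.png",I)
cv2.imwrite("pics/t14.png",cv2.resize(camera("top")[150:275,140:260],None,fx=4.8,fy=4.8,interpolation=cv2.INTER_CUBIC))
cv2.imwrite("pics/s14.png",cv2.resize(camera("scene")[110:210,220:320],None,fx=6,fy=6))
m=camera_model("top")
for x,z in((.053,.03),(.027,.086)):print((proj(m,fx(x,0,z))-[140,150])*4.8)
E
```

```text
time_s: 17.18
eef_pos: [0.483, 0.1817, 0.2219]
eef_rot: [0.481, -0.479, -0.518, 0.52]
wrist_force: [-0.6, 0.6, -1.6]
opening: -0.002
time_s: 17.85
eef_pos: [0.4959, 0.0236, 0.2228]
eef_rot: [0.48, -0.479, -0.519, 0.52]
wrist_force: [0.6, 0.2, 0.1]
opening: -0.001
time_s: 18.52
eef_pos: [0.4964, 0.0224, 0.2236]
eef_rot: [-0.48, 0.48, 0.519, -0.519]
wrist_force: [0.3, -0.1, -0.5]
opening: -0.002
t 18.52 tcp [0.4964 0.0224 0.2236] F [ 0.3 -0.1 -0.5] open -0.002 q [-0.19  0.01  1.81  0.    1.32 -1.84]
tool x [-0.078  0.997 -0.   ] y [ 0. -0. -1.] z [-0.997 -0.078 -0.   ]
shift mm [159.7 118.6  -0.6]
turn y deg -0.0 or opposite 180
[233.09234854 397.05650888]
[199.44066784 341.61893397]
```

View pics/w14.png

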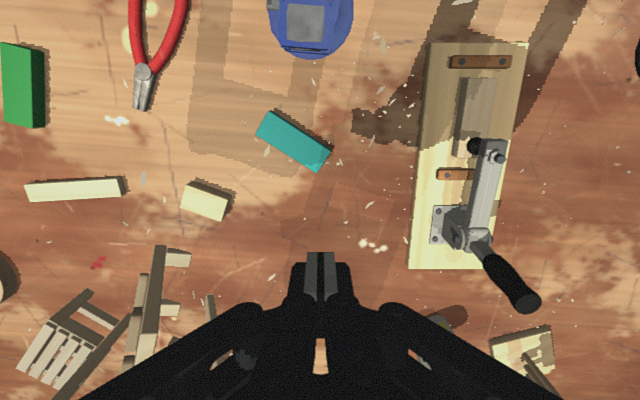

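View pics/t14.png

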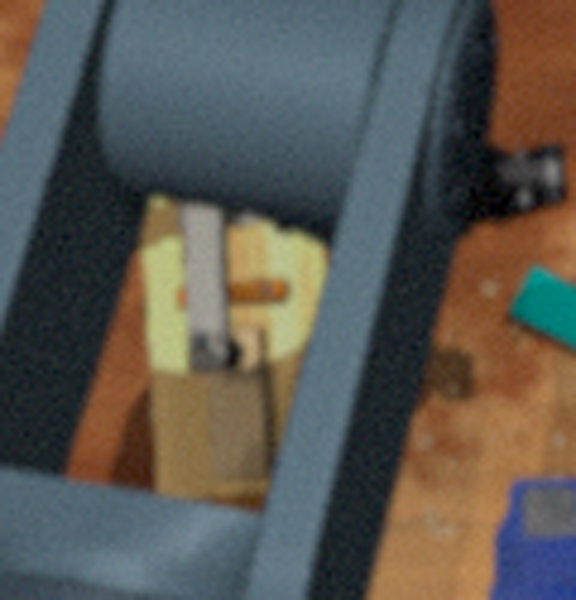

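View pics/s14.png

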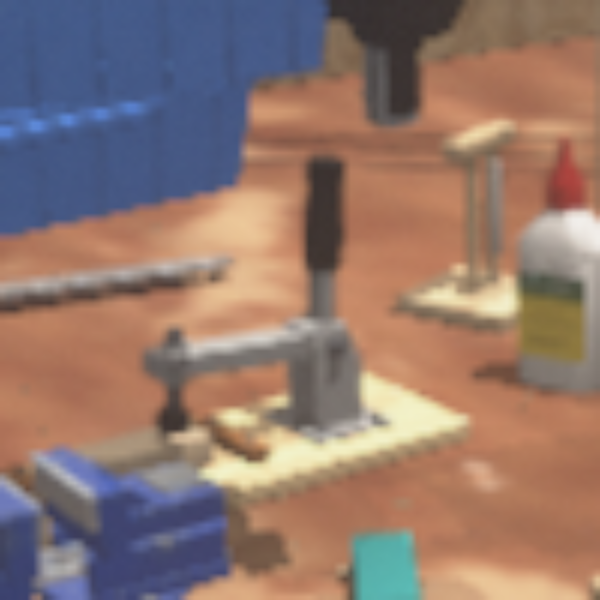

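The clamp is shut and its foot (473,147) is on the offcut's near end. One last check of the block's far end, then hand in.

```bash
python3 - <<'E'
from h import *
I=cv2.imread("pics/w14.png");cv2.imwrite("pics/z14.png",cv2.resize(I[35:185,410:535],None,fx=4,fy=4,interpolation=cv2.INTER_CUBIC))
E
```

```text
(no output)
```

View pics/z14.png

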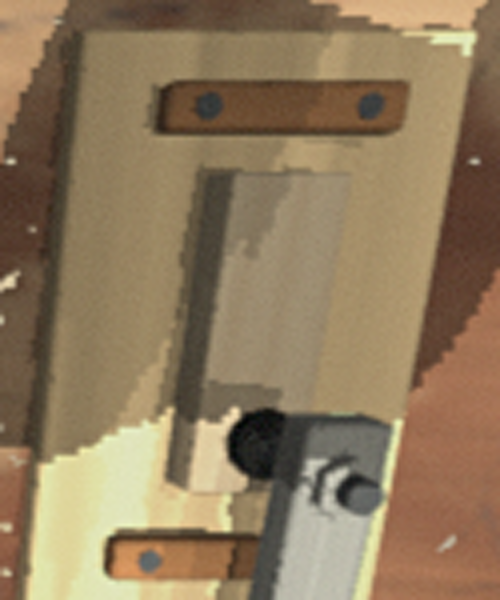

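```bash
python3 - <<'E'
from h import *
m=camera_model("wrist")
def loc(u,v,z):
    p=onz(m,u/4+410,v/4+35,z)[:2]-FC;return (p@FX*1000).round(1),(p@FY*1000).round(1)
for n,u,v,z in(("cFinL",164,132,.022),("cFinR",398,132,.022),("bFL",233,172,.03),("bFR",350,172,.03),("bNL",187,490,.03),("cNinL",110,536,.022),("foot c",262,443,.033)):print(n,loc(u,v,z))
print(get_obs()["wrist_force"],get_obs()["time_s"])
hand_in()
E
```

```text
cFinL (np.float64(103.5), np.float64(28.1))
cFinR (np.float64(103.4), np.float64(-30.5))
bFL (np.float64(93.7), np.float64(12.9))
bFR (np.float64(93.7), np.float64(-16.0))
bNL (np.float64(14.7), np.float64(13.4))
cNinL (np.float64(0.4), np.float64(29.4))
foot c (np.float64(27.6), np.float64(-3.2))
[ 0.46133263 -0.89186408 -0.0509889 ] 18.6667
the job is handed in; nothing more can be done
```

The middle-length pale offcut is clamped in the fixture, and I handed the job in at about 18.7 s of the 64 s allowed. The clamp was standing shut, so I threw it open first. Then I laid the offcut flat between the cleats and threw the clamp over onto it.

- **Centring:** in the last wrist picture the offcut runs from x = 14.7 to 93.7 mm, so its centre is at 54.2. The cleat midpoint measures 52.0 in that view, about 2 mm apart. Just after placing, the difference was 0.7 mm. Sideways it is within about 0.5 mm of the cleat centreline, and square to it.
- **Clamping:** the rubber foot is seen on the offcut at about x = 27.6 mm, with the handle upright.
- **Robot:** the gripper was empty and about 0.16 m to the side, with wrist force near zero.

No check failed. The 2 mm offset is at the limit of the camera calibration. While gripping, the fingertips pressed the bench lightly; the wrist force read about 6 N after that.

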